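# Make up a lacquer sample case

### The job

Make up the lacquer sample case: draw it all the way out of the rack to its stop (it has no handle: press on its bare front land and pull), then seat every sample block in a pocket of its own, coloured face up, flat and fully down, and pour all the test beads from the white cup into the case's bead compartment. Stand the emptied cup back upright on its cork coaster, and leave the case fully out and the drying cups, brush, saucer and jar where they are.

Things in the scene. Friction and masses are not known exactly. Their poses are not given: they have to be found in the camera images.
- case (a joint): Sample case: flat light-wood sliding tray (138 deep x 336 wide x 22 mm high) in the bay under the rack's low roof. Value in m: 0 fully in, 0.11 fully out at its stop. It slides towards the robot, along -x of the pad and pocket frames, on stiff runners (about 3 N drag, stays where left, cannot lift or turn). No handle. Fully in, only its front 50 mm show in front of the roof
- rack: Fixed wooden cup rack over the case; origin on the table below the middle of the roof's front edge, x away from the robot along the slide. Roof 366 mm wide, top 58 mm above the table; low side guides (16 mm high) run 170 mm in front of it; dried cups stand on the roof from 100 mm behind its front edge, up to 167 mm above the table
- pad (a point): Moves with the case: middle of its bare flat front land, on the top surface, 28 mm above the table. The land is 50 mm deep (x) and 336 mm wide (y), with a black rubber strip on its middle. Press down here and pull. x points away from the robot along the slide, z up
- well (a point): Moves with the case: centre of the floor of its bead compartment (79 mm along x, 76 mm along y), 14 mm above the table, with a dark-wood rim whose top is 26 mm above this floor; at the case's left (+y) end. Axes as pad
- pocket0 (a point): Moves with the case: centre of the grey floor of block pocket 0, 14 mm above the table. Pocket 79 mm along its x, 50 mm along its y, 14 mm deep below the flat deck (28 mm above the table); pockets are 84 mm apart along y and stay under the roof until the case is drawn out. Axes as pad
- pocket1 (a point): Moves with the case: centre of the grey floor of block pocket 1, 14 mm above the table. Pocket 79 mm along its x, 50 mm along its y, 14 mm deep below the flat deck (28 mm above the table); pockets are 84 mm apart along y and stay under the roof until the case is drawn out. Axes as pad
- pocket2 (a point): Moves with the case: centre of the grey floor of block pocket 2, 14 mm above the table. Pocket 79 mm along its x, 50 mm along its y, 14 mm deep below the flat deck (28 mm above the table); pockets are 84 mm apart along y and stay under the roof until the case is drawn out. Axes as pad
- block_red_center (a point): Centre of the maroon lacquer sample block, 75 (x) x 46 (y) x 36 mm (z, coloured face up, bare wood under), about 100 g, flat on the table at the robot's right at any turn; may be absent. Fits any pocket, either way round, and then stands 22 mm above the deck with its centre 18 mm above the pocket floor
- block_blue_center (a point): Centre of the blue lacquer sample block, 75 (x) x 46 (y) x 36 mm (z, coloured face up, bare wood under), about 100 g, flat on the table at the robot's right at any turn; may be absent. Fits any pocket, either way round, and then stands 22 mm above the deck with its centre 18 mm above the pocket floor
- block_beige_center (a point): Centre of the beige lacquer sample block, 75 (x) x 46 (y) x 36 mm (z, coloured face up, bare wood under), about 100 g, flat on the table at the robot's right at any turn; may be absent. Fits any pocket, either way round, and then stands 22 mm above the deck with its centre 18 mm above the pocket floor
- cup_center (a point): Centre, half-way up, of the white bead cup: round, open, 70 mm tall, outside diameter 48 mm at the foot and 66 mm at the rim, wall 4 mm, 160 g; z is its axis, upwards. Stands upright on the coaster and holds the beads
- coaster_top (a point): Centre of the top of the fixed round cork coaster, diameter 96 mm, 5 mm above the table, at the robot's left
- bead0_center (a point): Centre of a lacquered test bead, a ball of diameter 18 mm, 10 g, in the cup at the start; 4 to 6 of the beads are present (bead0 to bead2 always)
- bead1_center (a point): Centre of a lacquered test bead, a ball of diameter 18 mm, 10 g, in the cup at the start; 4 to 6 of the beads are present (bead0 to bead2 always)
- bead2_center (a point): Centre of a lacquered test bead, a ball of diameter 18 mm, 10 g, in the cup at the start; 4 to 6 of the beads are present (bead0 to bead2 always)
- bead3_center (a point): Centre of a lacquered test bead, a ball of diameter 18 mm, 10 g, in the cup at the start; 4 to 6 of the beads are present (bead0 to bead2 always)
- bead4_center (a point): Centre of a lacquered test bead, a ball of diameter 18 mm, 10 g, in the cup at the start; 4 to 6 of the beads are present (bead0 to bead2 always)
- bead5_center (a point): Centre of a lacquered test bead, a ball of diameter 18 mm, 10 g, in the cup at the start; 4 to 6 of the beads are present (bead0 to bead2 always)
- drycup_maroon: Bystander: maroon cup drying upside down, diameter 72, height 95 mm; origin at its underside
- drycup_blue: Bystander: blue cup drying upside down, diameter 72, height 95 mm; origin at its underside
- drycup_dun: Bystander: grey-brown cup drying upside down, diameter 72, height 95 mm; origin at its underside
- brush: Bystander: brush lying on the table, 170 mm long
- saucer: Bystander: white saucer, diameter 100, height 16 mm; origin at its underside
- jar: Bystander: amber glass jar with a green cap, diameter 56, height 70 mm; origin at its underside
Not all that is in view belongs to the job. What is shaped like the part that bears cup_center but turquoise is not meant.

How it is judged:
By the outcome, as a careful person would: the job done as asked, in the order asked, and still so for the second after the job is handed in, with the robot touching nothing.
Of block_red, block_blue, block_beige only 2 to 3 are there at a start; the rules pass over those that are not, and their reading is None.
Of bead3, bead4, bead5 only 1 to 3 are there at a start; the rules pass over those that are not, and their reading is None.
At some moment in a run one of block_red, block_blue, block_beige may be knocked a few centimetres aside while the robot is not near it.
It also fails if it takes over 200 s, if anything falls off the work surface, if the arm or the gripper's body presses on something with over 40 N, if the wrist force passes 120 N, or if a joint passes its speed limit or range.

### The arm

A 6-joint arm with a two-finger parallel gripper is mounted at the origin on the work surface. World frame = base frame: x ahead of the robot, y to its left, z up, the work surface at z = 0. Lengths are in mm, angles in rad, forces in N, time in s.
With the tool pointing down it reaches from about 400 to 825 mm from the base axis. Payload 7 kg.
Tool frame: the origin (TCP) lies midway between the tips of the shut fingers; the grasp point (between the pads) lies 19 mm behind it; z points along the fingers, y is the line along which they close (so a half turn about z gives the same grasp; the last joint's range is limited). The gripper opens to 88 mm and grips with 3 to 60 N. Pads are 19 mm wide; open, the fingers measure 130 mm over their backs; the gripper's body (78 mm by 193 mm) begins 47 mm behind the grasp point.
Start: joints at [1.613, 0.359, 0.012, 0, -1.224, -0.288], TCP at [164.26, 654.686, 201.561] pointing down, gripper open.
Joint ranges: [-3.07, 3.07], [-1.43, 2.12], [-1.02, 1.25], [-3.03, 1.67], [-3.05, -0], [-3.03, 3.03]. Speed limits (rad/s): [2.39, 2.39, 3.01, 3.14, 3.14, 3.14].

### API

Orientations are given as a 3x3 rotation matrix whose columns are the frame's x, y, z axes.
In Python, from cell import r gives the robot as it stands. Calls block until the motion is done:
- r.move_to(position, orientation): joint-space move of the TCP to a pose.
- r.move_l(position, rot=None, speed=150, stop_force=None): straight line of the TCP; rot=None keeps the orientation; speed is the mean speed in mm/s. With stop_force (N) it stops when the force on the tool has changed by that much, and returns True; else False.
- r.move_j(angles): joint-space move.
- r.grip(opening, grasp_force=None): finger opening in mm; grasp_force is the grip in N (None keeps the last); returns when the fingers have stopped.
- r.hold(seconds).
- r.inverse_kinematics(position, orientation): joint angles nearest the present ones, or None.
- r.snapshot(name): name is "side" or "top" or "wrist"; returns (picture, depth): 384x512x3 uint8, red, green, blue; 384x512 float32, mm along the optical axis (not along the pixel's ray), 0 where there is no reading.
- r.camera_params(name): a dict with "fx", "fy", "cx", "cy" (pixels), "extrinsics" (4x4, takes a point from world to camera coordinates). Camera axes: x right, y down, z forward; pixel columns grow to the right and rows downward; lengths in mm; the calibration is good to about 2 mm. A picture is of the moment at which its call begins: read the wrist's pose just before it. camera_params takes no time and is no camera call; for the wrist camera it gives the pose at the moment of the call.
A pose or a line that the arm cannot do raises r.PlanningError and nothing moves.
- r.sign_off(): hands the job in; it is judged then, once.
Readings, each from a call of its own:
- r.get_time(): time.
- r.get_qpos(): joint angles.
- r.get_joint_velocities(): joint speeds.
- r.get_joint_efforts(): joint torques, N m.
- r.get_tcp_pos(): TCP position.
- r.get_orientation(): TCP orientation.
- r.get_force(): force on the tool from outside, world axes, zero at the start.
- r.get_wrist_torque(): the same for the moment, N m.
- r.get_grip_width(): finger opening in mm.
- r.get_gripper_force(): force on a finger pad.
Only numpy, scipy, OpenCV 4.12 (cv2) and the standard library are available. Lean on these libraries where they do the work, as an engineer would, in place of code of your own. Each camera call takes 0.05 s, during which the arm holds its last target. There are 200 camera calls.

## Working session

There is one attempt and no reset: what is moved stays moved. The work goes in short steps, each a Python script; the robot and the scene stay as the last script left them, time stands still between calls to the robot, and variables do not carry over. Pictures are saved under pics/ and viewed, at most 14 in all, crops included, and the job is handed in when it is done.

```bash
ls; mkdir -p pics
cat > h.py <<'E'
import numpy as np, cv2
from cell import r
def snap(n):
    p=r.camera_params(n); im,d=r.snapshot(n); return im,d,p
def save(n,im): cv2.imwrite('pics/%s.png'%n,cv2.cvtColor(im,cv2.COLOR_RGB2BGR))
def ray(p,u,v):
    T=np.array(p['extrinsics']);R=T[:3,:3];o=-R.T@T[:3,3]
    return o,R.T@np.array([(u-p['cx'])/p['fx'],(v-p['cy'])/p['fy'],1.])
def onplane(p,u,v,z):
    o,d=ray(p,u,v); return o+d*(z-o[2])/d[2]
def cloud(d,p):
    T=np.array(p['extrinsics']);R=T[:3,:3]
    v,u=np.mgrid[:d.shape[0],:d.shape[1]]
    c=np.stack([(u-p['cx'])/p['fx']*d,(v-p['cy'])/p['fy']*d,d],-1)
    w=(c-T[:3,3])@R; w[d<=0]=np.nan; return w
def proj(p,X):
    T=np.array(p['extrinsics']);c=T[:3,:3]@np.asarray(X,float)+T[:3,3]
    return p['fx']*c[0]/c[2]+p['cx'],p['fy']*c[1]/c[2]+p['cy']
E
python3 - <<'E'
from h import *
ims=[]
for n in ['top','side','wrist']:
    im,d,p=snap(n); save(n+'0',im); np.savez('pics/%s0.npz'%n,im=im,d=d)
    o,_=ray(p,0,0); print(n,p['fx'],o.round(),[onplane(p,u,v,0).round() for u,v in [(0,0),(511,383)]])
save('a0',np.hstack([cv2.resize(np.load('pics/%s0.npz'%n)['im'],(400,300)) for n in ['side','wrist']]))
save('top0',cv2.resize(np.load('pics/top0.npz')['im'],(800,600)))
E
```

```text
pics
top 406.0195235246837 [ 367.    7. 1479.] [array([1279.,  973.,    0.]), array([-149., -893.,    0.])]
side 380.55767253822216 [-102. -565.  926.] [array([ 609., 2310.,    0.]), array([ 488., -799.,    0.])]
wrist 278.355421342615 [239. 636. 384.] [array([432., 897.,   0.]), array([-339.,  296.,    0.])]
```

View pics/top0.png

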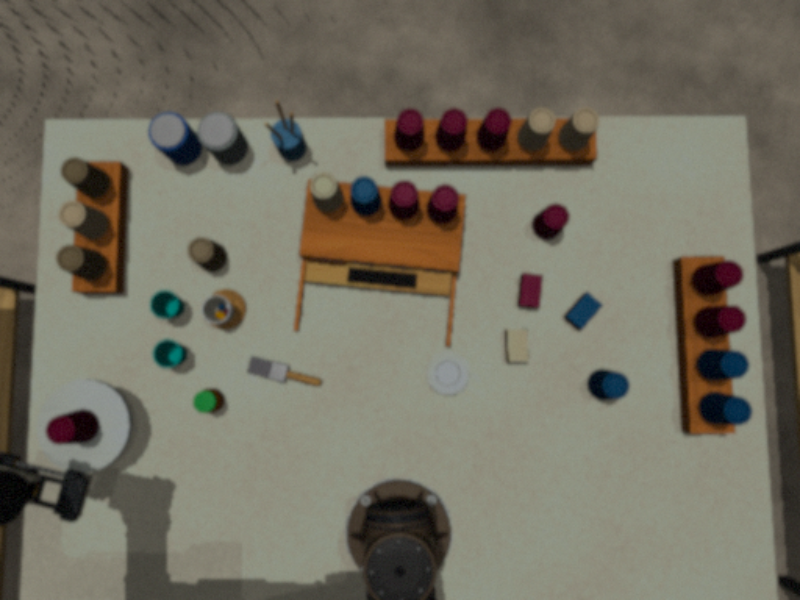

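View pics/a0.png

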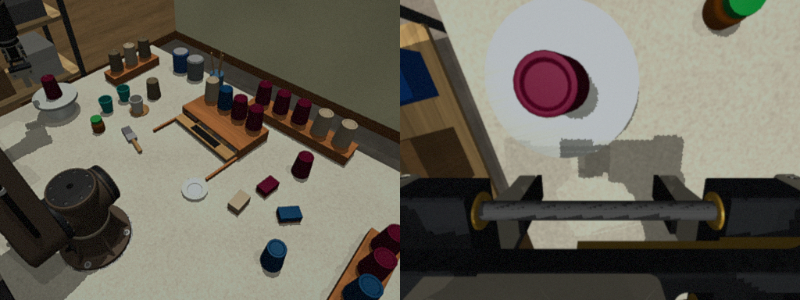

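The top picture (800x600 scale) shows the strip at (382,277), with the case turned slightly. The blocks are maroon (530,291), blue (583,310) and beige (517,346), and the white cup is on the coaster at (217,310). The brush is at (285,371), the saucer at (448,374) and the jar at (207,401).

```bash
cat >> h.py <<'E'
def comps(m,amin=30):
    n,l,s,c=cv2.connectedComponentsWithStats(m.astype(np.uint8),connectivity=8)
    return [(l==i) for i in range(1,n) if s[i,4]>=amin]
def rect(mask,p,z):
    cs,_=cv2.findContours(mask.astype(np.uint8),cv2.RETR_EXTERNAL,cv2.CHAIN_APPROX_NONE)
    c=max(cs,key=cv2.contourArea)[:,0]
    W=np.array([onplane(p,u,v,z)[:2] for u,v in c],np.float32)
    (x,y),(w,h),a=cv2.minAreaRect(W)
    if w<h: w,h,a=h,w,a+90
    return np.array([x,y]),w,h,(a+90)%180-90   # a = direction of the long side
def two(p1,a,p2,b):
    o1,d1=ray(p1,*a);o2,d2=ray(p2,*b)
    A=np.stack([d1,-d2],1);t=np.linalg.lstsq(A,o2-o1,rcond=None)[0]
    P,Q=o1+d1*t[0],o2+d2*t[1];return (P+Q)/2,np.linalg.norm(P-Q)
def hsv(im): return cv2.cvtColor(im,cv2.COLOR_RGB2HSV).astype(int)
E
python3 - <<'E'
from h import *
for n in ['top','side']:
    z=np.load('pics/%s0.npz'%n);im,d=z['im'],z['d'];p=r.camera_params(n);w=cloud(d,p);H=hsv(im)
    print(n)
    X,Y,Z=w[...,0],w[...,1],w[...,2]
    reg=(X>350)&(X<720)&(Y<-180)&(Y>-520)
    hi=reg&(Z>25)&(Z<50)   # block tops by height
    tab=(X>300)&(X<420)&(Y>-100)&(Y<100); print('table z',np.nanmedian(Z[tab]),np.nanstd(Z[tab]))
    for m in comps(hi,20):
        v,u=np.where(m); print('blk',u.mean().round(1),v.mean().round(1),'n',m.sum(),'z',np.nanmedian(Z[m]).round(1),np.median(im[m],0),np.median(H[m],0),[np.round(q,1) for q in rect(m,p,36)])
    dark=(H[...,2]<60)&(X>550)&(X<750)&(Y>-120)&(Y<200)&(Z>10)&(Z<45)
    for m in comps(dark,60):
        v,u=np.where(m); print('strip',u.mean().round(1),v.mean().round(1),'n',m.sum(),'z',np.nanmedian(Z[m]).round(1),[np.round(q,1) for q in rect(m,p,28)])
    cup=(X>480)&(X<680)&(Y>300)&(Y<520)&(Z>50)&(Z<90)
    for m in comps(cup,20):
        v,u=np.where(m); print('cup',u.mean().round(1),v.mean().round(1),'n',m.sum(),'z',np.nanmedian(Z[m]).round(1),np.nanmax(Z[m]),np.nanmean(w[m],0).round(1),np.median(im[m],0),[np.round(q,1) for q in rect(m,p,75)])
    roof=(X>600)&(X<900)&(Y>-180)&(Y<260)&(Z>50)&(Z<66)
    m=max(comps(roof,60),key=np.sum); print('roof z',np.nanmedian(Z[m]),[np.round(q,1) for q in rect(m,p,58)])
    cork=(X>450)&(X<700)&(Y>280)&(Y<520)&(H[...,0]>5)&(H[...,0]<22)&(H[...,1]>80)&(Z<14)
    for m in comps(cork,30): print('cork',m.sum(),np.nanmedian(Z[m]),[np.round(q,1) for q in rect(m,p,5)])
E
```

```text
top
table z -0.9455920599404024 4.753536703966583
blk 347.1 146.3 n 47 z 36.5 [19.  5.  8.] [161. 213.  19.] [array([ 689.5, -340.4]), np.float64(60.7), np.float64(27.4), np.float64(54.0)]
blk 339.6 184.9 n 270 z 34.3 [86. 26. 46.] [170. 177.  86.] [array([ 548.8, -305.4]), np.float64(75.5), np.float64(47.9), np.float64(-6.7)]
blk 373.4 197.8 n 280 z 34.3 [21. 58. 84.] [102. 192.  84.] [array([ 501.2, -425.8]), np.float64(76.4), np.float64(47.9), np.float64(-41.0)]
blk 330.7 219.9 n 279 z 34.8 [143. 138. 112.] [ 25.  55. 143.] [array([ 423.4, -271. ]), np.float64(72.7), np.float64(47.4), np.float64(1.7)]
strip 244.2 177.4 n 334 z 27.0 [array([579.9,  35.7]), np.float64(152.9), np.float64(29.2), np.float64(83.7)]
cup 126.2 159.3 n 41 z 88.5 89.9278973363546 [636.6 443.6  88.3] [100.  89.  68.] [array([639.7, 446.1]), np.float64(38.0), np.float64(34.8), np.float64(56.1)]
cup 135.2 163.4 n 86 z 70.7 89.63276578609837 [625.2 417.1  70.5] [30.5 25.5 20. ] [array([626.5, 419.6]), np.float64(61.6), np.float64(38.9), np.float64(-31.4)]
cup 111.4 194.6 n 48 z 65.9 74.20213610400951 [516.2 499
[... 1405 characters left out ...]
at64(83.7)]
cup 195.3 111.5 n 150 z 69.6 89.99917550271009 [617.4 420.1  69.6] [33. 29. 21.] [array([616.3, 416.6]), np.float64(77.9), np.float64(60.3), np.float64(56.8)]
cup 159.0 117.2 n 76 z 63.1 73.70347709386184 [505.7 500.9  62.6] [10. 48. 44.] [array([506.4, 487.8]), np.float64(74.7), np.float64(46.1), np.float64(4.8)]
cup 174.7 126.8 n 166 z 65.7 77.54773189154069 [507.6 408.5  65.1] [79.  78.  69.5] [array([501.1, 394.4]), np.float64(87.4), np.float64(58.0), np.float64(81.3)]
roof z 58.56528808706527 [array([680.9,  33.2]), np.float64(384.3), np.float64(173.3), np.float64(89.7)]
cork 180 5.804269703496282 [array([504.7, 394.7]), np.float64(91.5), np.float64(81.1), np.float64(-19.0)]
```

Each point agrees with the text: block tops about 36, strip about 28, roof about 58, rim about 75. The slide yaw is about -6.2°. Next I draw the case out.

```bash
cat >> h.py <<'E'
YAW=np.deg2rad(-6.2)
def down(yaw):  # tool z down, tool y at angle yaw+90deg from world x
    y=np.array([-np.sin(yaw),np.cos(yaw),0]);z=np.array([0,0,-1.]);return np.stack([np.cross(y,z),y,z],1)
def best(pos,yaw):
    c=[]
    for k in (0,np.pi):
        q=r.inverse_kinematics(pos,down(yaw+k))
        if q is not None: c.append((abs(q[5]),k))
    return down(yaw+min(c)[1])
EX=np.array([np.cos(YAW),np.sin(YAW),0]);EY=np.array([-np.sin(YAW),np.cos(YAW),0])
E
python3 - <<'E'
from h import *
P=np.array([578.5,36.5,0]);R=best(P+[0,0,200],YAW)
r.grip(0); r.move_to(P+[0,0,120],R)
print(r.get_time(),r.get_qpos())
print(r.move_l(P+[0,0,45],speed=150), r.move_l(P+[0,0,18],speed=20,stop_force=12))
print(r.get_tcp_pos(),r.get_force())
t=r.get_tcp_pos(); 
r.move_l(t-EX*30,speed=60); print(r.get_tcp_pos(),r.get_force(),r.get_time())
im,d,p=snap('top'); save('top1',im[110:260,150:340])
np.savez('pics/top1.npz',im=im,d=d)
E
```

```text
4.2167 [ 4.01383805e-01  2.69711066e-01 -3.14105675e-01 -2.44002315e-05
 -9.86739079e-01  1.06207009e+00]
False False
[578.57711153  36.52376552  18.12956453] [-0.39955373  0.15334821 -0.27239688]
[549.00295583  39.99785742  18.47597505] [ 0.10703416 -0.41378971  0.49485366] 7.0167
```

Run:
```python
from h import *
a=np.load('pics/top1.npz')['im'][100:290,130:350]
b=snap('wrist')[0]
save('c1',np.hstack([cv2.resize(a,(440,380)),cv2.resize(b,(360,380))]))
```

```text
(no output)
```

View pics/c1.png

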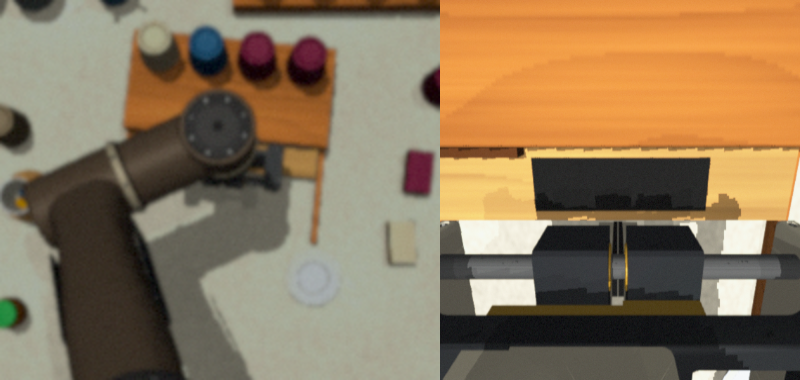

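Run:
```python
from h import *
print(r.get_tcp_pos(),r.get_orientation().round(3).tolist(),r.get_qpos().round(3))
im,d,p=snap('wrist');H=hsv(im);w=cloud(d,p)
print('cam',ray(p,0,0)[0].round(), 'tcp px',proj(p,r.get_tcp_pos()))
for u,v in [(256,60),(256,140),(256,180),(240,195),(330,180),(252,235),(256,225),(256,260),(256,285)]: print(u,v,w[v,u].round(1),im[v,u])
t=snap('top');print('top tcp px',proj(t[2],r.get_tcp_pos()))
w2=cloud(t[1],t[2]); 
m=(H[...,2]<45)&(w[...,0]>540)&(w[...,2]<40)&(w[...,2]>20)
for c in comps(m,200): print(c.sum(),np.nanmedian(w[c],0),[np.round(q,1) for q in rect(c,p,28)])
```

```text
[549.16070147  39.90139337  18.25910528] [[0.994, -0.108, 0.0], [-0.108, -0.994, 0.0], [0.0, -0.0, -1.0]] [ 0.428  0.347 -0.487  0.    -0.736  1.034]
cam [626.  31. 202.] tcp px (np.float64(252.2832341995459), np.float64(221.41023955197534))
256 60 [647.   27.4  59. ] [234 150  71]
256 140 [610.1  31.3  58.4] [232 146  69]
256 180 [581.9  33.9  29.7] [39 39 39]
240 195 [572.6  45.3  28.2] [38 40 39]
330 180 [576.4 -13.3  28.4] [41 42 39]
252 235 [ 5.298e+02  4.210e+01 -3.000e-01] [68 66 59]
256 225 [557.7  36.6  45. ] [14 13 14]
256 260 [580.2  35.2 124. ] [61 61 61]
256 285 [546.7  38.3  89.2] [28 28 25]
top tcp px (np.float64(243.13627163983796), np.float64(186.05193237742395))
11777 [577.21110455  34.02106478  28.70780505] [array([576.7,  34.1]), np.float64(159.0), np.float64(34.3), np.float64(83.8)]
```

Run:
```python
from h import *
t=r.get_tcp_pos(); print(r.get_grip_width(),r.get_gripper_force())
r.move_l(t+[0,0,62]); 
im,d,p=snap('wrist'); w=cloud(d,p); print('tcp px',proj(p,r.get_tcp_pos()),r.get_tcp_pos(),r.get_grip_width())
s,ds,ps=snap('side'); print('side px',proj(ps,r.get_tcp_pos()))
u,v=map(int,proj(ps,r.get_tcp_pos()))
save('c2',np.hstack([cv2.resize(im,(400,400)),cv2.resize(s[v-50:v+50,u-50:u+50],(400,400))]))
for v in range(190,300,8): print(v,w[v,252].round(),w[v,225].round(),im[v,252])
```

```text
0.7128152573842714 0.0
tcp px (np.float64(252.50124678018506), np.float64(221.64638086625928)) [548.27306058  39.54527838  79.14173709] 0.54985629158918
side px (np.float64(255.84029480253167), np.float64(166.2977200725567))
190 [557.  39.  28.] [559.  63.  29.] [135 102  59]
198 [540.  41.  -0.] [543.  68.  -1.] [126 121 109]
206 [532.  42.  -0.] [535.  69.   0.] [147 143 126]
214 [523.  43.   0.] [527.  70.   1.] [150 143 129]
222 [515.  44.   1.] [518.  71.   1.] [145 139 125]
230 [506.  45.   0.] [588.  44. 179.] [71 68 63]
238 [497.  46.  -0.] [588.  44. 184.] [61 62 57]
246 [487.  47.  -1.] [587.  43. 189.] [73 71 64]
254 [558.  39. 142.] [587.  43. 193.] [70 68 62]
262 [580.  36. 186.] [nan nan nan] [72 69 72]
270 [nan nan nan] [583.  44. 194.] [103 105 101]
278 [575.  37. 188.] [580.  44. 194.] [96 98 97]
286 [546.  40. 151.] [578.  44. 195.] [77 75 70]
294 [542.  40. 151.] [575.  45. 194.] [76 75 69]
```

View pics/c2.png

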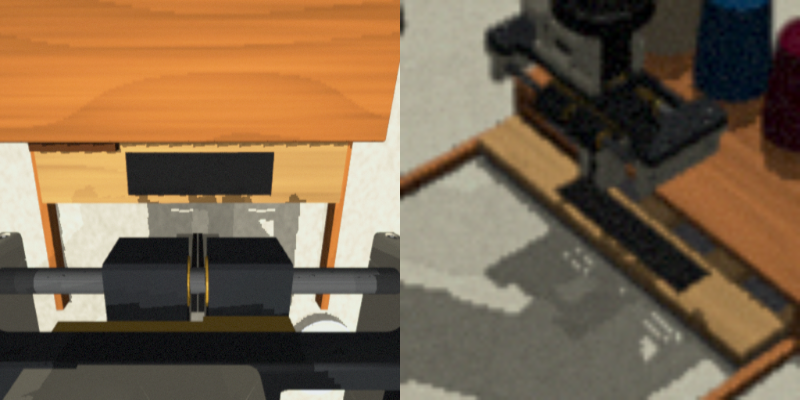

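Run:
```python
from h import *
R=r.get_orientation();t=r.get_tcp_pos();print(t)
im,d,p=snap('wrist'); w=(cloud(d,p)-t)@R   # tool frame
m=(abs(w[...,1])<25)&(abs(w[...,0])<25)&(w[...,2]<20)&(w[...,2]>-90)
v,u=np.where(m)
for a in range(v.min(),v.max()+1,6):
    s=m[a]; 
    if s.any(): print(a,np.where(s)[0][[0,-1]],w[a][s].mean(0).round(1),w[a][s][:,2].max().round(1))
s,ds,ps=snap('side'); w=(cloud(ds,ps)-t)@R
m=(abs(w[...,1])<30)&(abs(w[...,0])<30)&(w[...,2]<30)&(w[...,2]>-90)
for zb in range(-90,30,10):
    k=m&(w[...,2]>=zb)&(w[...,2]<zb+10); print(zb,k.sum(),np.nanmean(w[k],0).round(1))
```

```text
[548.16497845  39.50122055  78.9281662 ]
224 [247 258] [  8.9   0.2 -25.2] -24.2
230 [241 264] [  9.8   0.2 -35.9] -33.8
236 [242 263] [  9.5   0.2 -43.3] -41.3
242 [242 263] [  8.1   0.2 -47.6] -42.8
248 [244 261] [  9.3   0.2 -56.6] -55.6
254 [244 261] [  9.2   0.2 -62.4] -61.2
284 [244 261] [ -1.5   0.2 -71.2] -70.1
290 [243 262] [ -3.9   0.2 -72.4] -70.2
296 [243 262] [ -6.9   0.2 -72.7] -70.4
302 [243 262] [ -5.6   0.2 -78.6] -72.3
308 [243 243] [ -2.9  -3.8 -85.8] -85.8
-90 2 [ -7.2  29.3 -87. ]
-80 4 [ -8.2  16.9 -72.1]
-70 8 [-11.2  13.3 -64.3]
-60 21 [ -9.2   4.2 -54.8]
-50 27 [ -8.4   1.3 -45.7]
-40 27 [ -8.1   2.5 -35.8]
-30 5 [ -4.5   3.9 -27. ]
-20 0 [nan nan nan]
-10 0 [nan nan nan]
0 0 [nan nan nan]
10 0 [nan nan nan]
20 0 [nan nan nan]<stdin>:12: RuntimeWarning: Mean of empty slice
```

The cloud from two cameras puts the finger tips about 24 mm behind the reported TCP, so the first press never reached the land. I'll check that by touch.

Run:
```python
from h import *
P=np.array([577.5,35,0])-3*EX
R=r.get_orientation()
r.move_l([*P[:2],80]);r.move_l([*P[:2],30])
print(r.move_l([*P[:2],-2],speed=15,stop_force=10))
print(r.get_tcp_pos(),r.get_force(),r.get_time())
```

```text
True
[574.93620866  35.28594591   3.3210732 ] [-0.25335689 -0.42155918  4.76362108] 10.3917
```

Touch confirms it: contact came at TCP z 3.3 on the 28 mm land, so the real tips are about 24.5 mm behind the TCP. I press harder and pull.

```bash
cat >> h.py <<'E'
TIP=24.5   # the real finger tips lie this far behind the reported TCP
E
python3 - <<'E'
from h import *
t=r.get_tcp_pos(); z=3.3
for i in range(8):
    z-=0.7; r.move_l([t[0],t[1],z],speed=20); r.hold(.1); f=r.get_force(); 
    if f[2]>15: break
print(z,f,r.get_tcp_pos())
a=np.array([t[0],t[1],z])
for s in range(15,121,15):
    r.move_l(a-EX*s,speed=60); f=r.get_force(); print(s,r.get_tcp_pos().round(1),f.round(1))
    if f[0]>14 : break
r.hold(.2);f=r.get_force();print(f)
r.move_l(r.get_tcp_pos()+[0,0,60])
R=r.get_orientation()
t=r.get_tcp_pos(); r.move_l([t[0]-0,t[1],160])
im,d,p=snap('wrist');np.savez('pics/w3.npz',im=im,d=d,E=p['extrinsics']);save('w3',cv2.resize(im,(800,600)));print(r.get_time(),r.get_force())
E
```

```text
0.4999999999999998 [-1.97203682 -2.58087347 19.35567927] [577.02653152  35.1068852    3.19222826]
15 [562.3  36.9   3.2] [-2.2 -3.  18.4]
30 [547.3  38.6   3.2] [-1.9 -2.6 20.4]
45 [532.4  40.2   3.2] [-1.6 -4.2 22. ]
60 [517.5  41.8   3.1] [-2.4 -3.7 22. ]
75 [502.6  43.5   3.1] [-2.6 -3.3 23.9]
90 [487.6  45.1   3.1] [-3.2 -3.6 26.2]
105 [472.7  46.7   3.1] [-3.3 -4.7 27.5]
120 [460.1  50.    3.2] [ 3.1 -1.  18.5]
[ 3.18344626 -1.88573759 19.95497162]
16.6 [-0.09233393  0.08824349 -0.22143695]
```

View pics/w3.png

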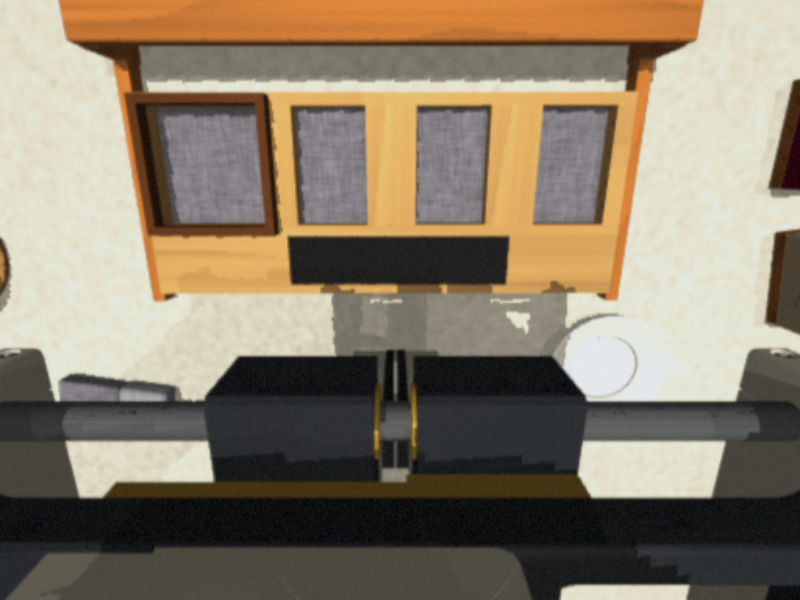

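The case is out. The dark-rimmed bead well is at the left (212,165), with three grey pockets at (330,165), (452,165) and (573,165) in the 800 px picture. Now I measure the pockets and look again at the blocks.

```bash
cat >> h.py <<'E'
def blocks():
    out={}
    for n in ['top','side']:
        im,d,p=snap(n);w=cloud(d,p);X,Y,Z=w[...,0],w[...,1],w[...,2];H=hsv(im)
        hi=(X>330)&(X<660)&(Y<-170)&(Y>-540)&(Z>25)&(Z<50)
        for m in comps(hi,90):
            h,s,_=np.median(H[m],0); c='beige' if s<120 else 'blue' if h<130 else 'red'
            v,u=np.where(m); out.setdefault(c,[]).append((rect(m,p,36),u.mean(),v.mean(),np.nanmedian(Z[m]),p))
    return out
E
python3 - <<'E'
from h import *
z=np.load('pics/w3.npz');im,d=z['im'],z['d'];p=r.camera_params('wrist');p['extrinsics']=z['E']
w=cloud(d,p);H=hsv(im);print('cam',ray(p,0,0)[0].round())
X,Y,Z=w[...,0],w[...,1],w[...,2]
g=(H[...,1]<70)&(Z<22)&(Z>7)&(X>470)&(X<620)
for m in comps(cv2.morphologyEx(g.astype(np.uint8),cv2.MORPH_OPEN,np.ones((3,3))),500):
    q=rect(m,p,14);print(m.sum(),np.nanmedian(Z[m]).round(1),[np.round(a,1) for a in q])
k=(H[...,2]<60)&(Z>20)&(Z<36)&(X<500)
for m in comps(k,800): print('strip',np.nanmedian(w[m],0).round(1),[np.round(a,1) for a in rect(m,p,28)])
for c,l in blocks().items():
    for e in l: print(c,[np.round(a,1) for a in e[0]],e[3].round(1))
    if len(l)==2: print('  tri',two(l[0][4],l[0][1:3],l[1][4],l[1][1:3]))
E
```

```text
cam [536.  41. 342.]
4465 14.1 [array([550.6, 171.6]), np.float64(78.6), np.float64(68.1), np.float64(-6.2)]
3197 14.2 [array([541.3,  85.7]), np.float64(78.6), np.float64(48.8), np.float64(-6.1)]
3190 14.2 [array([532.1,   0.7]), np.float64(78.6), np.float64(49.0), np.float64(-6.2)]
2985 14.3 [array([522.8, -84.5]), np.float64(78.8), np.float64(45.9), np.float64(-6.1)]
strip [471.7  44.6  28.8] [array([470.8,  45.3]), np.float64(158.0), np.float64(33.8), np.float64(83.8)]
red [array([ 528.9, -263.7]), np.float64(75.4), np.float64(47.3), np.float64(-5.6)] 34.4
red [array([ 521.7, -265. ]), np.float64(81.1), np.float64(50.5), np.float64(-5.5)] 36.0
  tri (array([ 527.78068194, -263.64875285,   28.21664889]), np.float64(4.275605026854594))
blue [array([ 500.4, -425.4]), np.float64(77.7), np.float64(46.6), np.float64(-42.0)] 34.5
blue [array([ 493.9, -426.2]), np.float64(78.8), np.float64(52.0), np.float64(-42.2)] 35.9
  tri (array([ 500.36716622, -426.7328182 ,   28.22619958]), np.float64(3.4133929902019493))
beige [array([ 423.3, -270.9]), np.float64(72.7), np.float64(47.6), np.float64(1.7)] 34.5
beige [array([ 416.3, -273.2]), np.float64(81.1), np.float64(49.1), np.float64(0.6)] 36.1
  tri (array([ 422.25161822, -271.25597744,   26.83608464]), np.float64(4.308213746607935))
```

Maroon has been knocked about 45 mm, and the fresh reading has it. Next I look from above with the wrist camera at the same relative turn as for the pockets, so calibration offsets cancel, then pick and place the first block.

```bash
cat >> h.py <<'E'
P1=np.array([532.1,1.2,0]); POCK=[P1+84*EY,P1,P1-84*EY]
def rx(a):  # tool x at angle a (rad), pointing down
    return down(a+np.pi)
def vec(a): return np.array([np.cos(a),np.sin(a),0])
def look(c,a,z=100):
    c=np.array([*c[:2],0]); r.move_to(c-77*vec(a)+[0,0,z],rx(a)); r.hold(.15)
    im,d,p=snap('wrist'); w=cloud(d,p); X,Y,Z=w[...,0],w[...,1],w[...,2]
    m=(np.hypot(X-c[0],Y-c[1])<75)&(Z>28)&(Z<44)
    m=max(comps(m,300),key=np.sum); h=np.nanmedian(Z[m]); q=rect(m,p,h)
    print('look',np.round(q[0],1),round(q[1],1),round(q[2],1),round(q[3],1),'z',round(h,1)); return q
def pick(c,a,tip=17,force=20):
    c=np.array([*c[:2],0]); R=rx(a)
    r.grip(75); r.move_to(c+[0,0,70],R); hit=r.move_l(c+[0,0,tip-TIP],speed=120,stop_force=15)
    r.grip(30,force); print('hit',hit,'width',round(r.get_grip_width(),1),'F',r.get_gripper_force(),'tcp',r.get_tcp_pos().round(1))
    r.move_l(c+[0,0,90],speed=200); print('lifted width',round(r.get_grip_width(),1),'t',r.get_time())
def place(c,a,tip=17,open_=56):
    R=rx(a); z0=14+tip-TIP
    r.move_to(c+[0,0,90],R); r.move_l(c+[0,0,z0+20],speed=150); r.hold(.2); f0=r.get_force()
    hit=r.move_l(c+[0,0,z0-1],speed=30,stop_force=6); t=r.get_tcp_pos()
    print('place hit',hit,'above seat',round(t[2]-z0,1),r.get_force().round(1)-f0.round(1)); return hit,t[2]-z0
E
python3 - <<'E'
from h import *
q=look([528,-264],np.deg2rad(-5.6)); a=np.deg2rad(q[3])
assert 70<q[1]<80 and 42<q[2]<51
pick(q[0],a)
h,e=place(POCK[2],YAW)
im,d,p=snap('wrist');save('w4',cv2.resize(im,(640,480)));print(r.get_time(),r.get_tcp_pos())
E
```

```text
look [ 525.4 -266.2] 74.1 45.9 -5.7 z 36.2
hit False width 46.1 F 20.00026434659958 tcp [ 525.5 -266.2   -7.2]
lifted width 46.1 t 21.8167
place hit True above seat 0.1 [0.7 0.5 3.7]
24.0417 [522.94595829 -82.33908449   6.56699232]
```

View pics/w4.png

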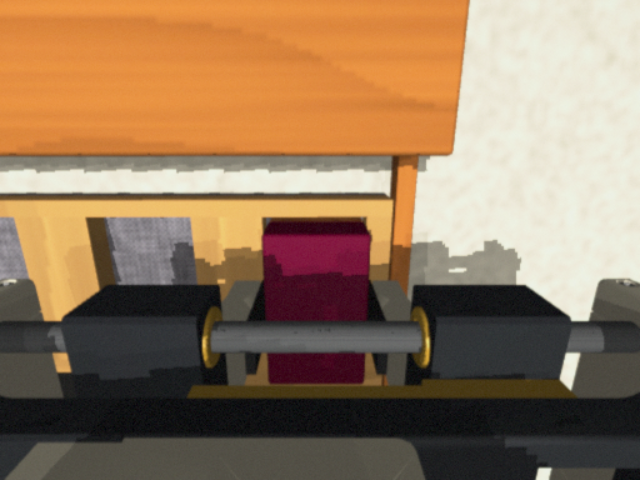

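Maroon is in its pocket at seat height (0.1 mm). I release it and do blue next.

Run:
```python
from h import *
r.grip(56); t=r.get_tcp_pos(); r.move_l(t+[0,0,85],speed=200)
q=look([500.4,-425.5],np.deg2rad(-42)); a=np.deg2rad(q[3])
assert 70<q[1]<80 and 42<q[2]<51
pick(q[0],a)
h,e=place(POCK[1],YAW)
if e<2:
    r.grip(56); r.move_l(r.get_tcp_pos()+[0,0,85],speed=200)
    q=look([422.8,-271],np.deg2rad(1.7)); a=np.deg2rad(q[3])
    assert 70<q[1]<80 and 42<q[2]<51
    pick(q[0],a,tip=27,force=30)
    h,e=place(POCK[0],YAW,tip=27)
    if e<2: r.grip(54); r.move_l(r.get_tcp_pos()+[0,0,60],speed=200)
r.move_to(POCK[1]-77*EX+[0,0,160],rx(YAW)); r.hold(.15)
im,d,p=snap('wrist');save('w5',cv2.resize(im,(640,480)));w=cloud(d,p);Z=w[...,2]
m=(Z>40)&(Z<75)&(w[...,0]<585)&(w[...,0]>480)&(w[...,1]<125)
for c in comps(m,300): print('block',np.nanmedian(w[c],0).round(1),[np.round(k,1) for k in rect(c,p,50)],np.nanpercentile(Z[c],[5,95]).round(1))
print(r.get_time())
```

```text
look [ 497.5 -428.5] 74.3 45.9 -42.3 z 36.1
hit False width 45.7 F 20.00025361776352 tcp [ 497.7 -428.6   -7.2]
lifted width 45.5 t 29.475
place hit True above seat 0.1 [ 1.9 -0.2  5.2]
look [ 419.7 -273.7] 73.9 45.9 1.8 z 36.2
hit False width 45.8 F 30.00071883201599 tcp [ 419.9 -273.7    2.7]
lifted width 45.9 t 37.85
place hit True above seat 0.2 [ 1.4 -1.7  4.9]
block [542.6  83.   50.1] [array([540.5,  82.9]), np.float64(73.1), np.float64(47.9), np.float64(-6.2)] [48.5 51.2]
block [534.2   0.6  50.1] [array([532. ,   0.8]), np.float64(74.1), np.float64(46.0), np.float64(-6.2)] [48.9 51.3]
block [525.7 -81.5  50.2] [array([523.7, -81.3]), np.float64(73.1), np.float64(47.9), np.float64(-6.2)] [48.6 51.4]
42.3083
```

View pics/w5.png

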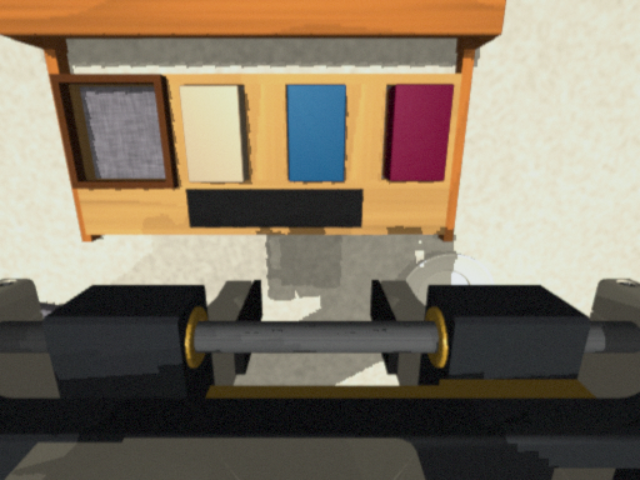

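All three block tops stand at 50 mm, flat, and the case is fully out. Next I measure the cup rim and beads from above, and search for a feasible near-horizontal grasp with a wrist-roll pour, so that the mouth stays clear of the palm.

```bash
cat >> h.py <<'E'
from scipy.spatial.transform import Rotation as Ro
WELL=P1+168*EY
PIN=29.   # pinch point behind reported TCP
def hor(th,de):  # tool z along heading th, de below horizontal, tool x up
    z=np.array([np.cos(th)*np.cos(de),np.sin(th)*np.cos(de),-np.sin(de)])
    x=np.array([np.cos(th)*np.sin(de),np.sin(th)*np.sin(de),np.cos(de)])
    return np.stack([x,np.cross(z,x),z],1)
def roll(R,th,ang): return Ro.from_rotvec(vec(th)*ang).as_matrix()@R
E
python3 - <<'E'
from h import *
r.move_l(r.get_tcp_pos()+[0,0,20])
a=np.deg2rad(40); c0=np.array([508,405,0])
r.move_to(c0-77*vec(a)+[0,0,170],rx(a)); r.hold(.15)
im,d,p=snap('wrist');w=cloud(d,p);X,Y,Z=w[...,0],w[...,1],w[...,2]
m=(np.hypot(X-c0[0],Y-c0[1])<50)&(Z>66)&(Z<84); m=max(comps(m,100),key=np.sum)
cs,_=cv2.findContours(m.astype(np.uint8),cv2.RETR_EXTERNAL,cv2.CHAIN_APPROX_NONE)
c=max(cs,key=cv2.contourArea)[:,0]; h=np.nanpercentile(Z[m],75)
W=np.array([onplane(p,u,v,h)[:2] for u,v in c],np.float32); print('rim',cv2.fitEllipse(W),'z',h)
H=hsv(im);k=(H[...,0]>5)&(H[...,0]<25)&(H[...,1]>70)&(Z<12)&(np.hypot(X-c0[0],Y-c0[1])<80)
k=max(comps(k,100),key=np.sum);cs,_=cv2.findContours(k.astype(np.uint8),cv2.RETR_EXTERNAL,cv2.CHAIN_APPROX_NONE)
hull=cv2.convexHull(max(cs,key=cv2.contourArea))[:,0];W=np.array([onplane(p,u,v,5)[:2] for u,v in hull],np.float32)
print('cork z',np.nanmedian(Z[k]),cv2.fitEllipse(W),cv2.minEnclosingCircle(W))
save('w6',im)
for n,lo,hi in [('tall things',45,110)]:
    t,dt,pt=snap('top'); wt=cloud(dt,pt); q=(wt[...,0]>280)&(wt[...,0]<680)&(wt[...,1]>300)&(wt[...,1]<560)&(wt[...,2]>lo)&(wt[...,2]<hi)
    for e in comps(q,15): print(n,e.sum(),np.nanmean(wt[e],0).round(),np.median(t[e],0))
C=np.array([508,405,47.])
for de in (5,12,20,30):
  for th in range(0,100,10):
    t_,d_=np.deg2rad(th),np.deg2rad(de);R=hor(t_,d_)
    g=r.inverse_kinematics(C+PIN*R[:,2],R)
    if g is None: continue
    b=r.inverse_kinematics(C+PIN*R[:,2]-100*vec(t_)+[0,0,40],R)
    print(de,th,np.round(g,2),'back',b is not None)
for de in (5,12,20,30):
  for th in range(-60,100,15):
    t_,d_=np.deg2rad(th),np.deg2rad(de);R=hor(t_,d_);s=''
    for ang in (-130,-90,0,90,130):
        Q=roll(R,t_,np.deg2rad(ang));s+='01'[r.inverse_kinematics(WELL+[0,0,150]+PIN*Q[:,2],Q) is not None]
    print('pour',de,th,s)
print(r.get_time())
E
```

```text
rim ((502.12030029296875, 403.14703369140625), (63.90158462524414, 64.15259552001953), 120.76982116699219) z 75.32161939265336
cork z 5.106923566261549 ((509.65478515625, 400.8734130859375), (94.2020034790039, 95.11209869384766), 3.8401129245758057) ((509.74896240234375, 400.9215087890625), 47.66621398925781)
tall things 317 [633. 430.  85.] [99. 88. 68.]
tall things 23 [383. 521.  60.] [25. 66. 61.]
tall things 182 [304. 425.  67.] [ 36. 128.  58.]
5 30 [ 0.2   1.23 -1.01 -2.76 -2.11 -1.34] back False
5 40 [ 0.06  1.17 -0.89 -2.48 -1.87 -1.28] back False
5 50 [-0.01  1.06 -0.76 -2.26 -1.64 -1.38] back True
5 60 [-0.03  0.97 -0.62 -2.07 -1.49 -1.56] back True
5 70 [-0.01  0.91 -0.48 -1.89 -1.42 -1.75] back True
5 80 [ 0.02  0.88 -0.34 -1.72 -1.42 -1.91] back True
5 90 [ 0.06  0.89 -0.21 -1.58 -1.47 -2.05] back True
12 40 [ 0.06  1.02 -0.93 -2.52 -1.67 -1.35] back False
12 50 [-0.    0.92 -0.79 -2.28 -1.45 -1.47] back True
12 60 [-0.01  0.83 -0.64 -2.06 -1.31 -1.66] back True
12 70 [ 0.02  0.79 -0.49 -1.86 -1.27 -1.85] back True
12 80 [ 0.05  0.78 -0.35 -1.69 -1.29 -2.01] back True
12
[... 812 characters left out ...]
5 -15 00000
pour 5 0 00000
pour 5 15 00001
pour 5 30 11101
pour 5 45 11111
pour 5 60 11111
pour 5 75 11111
pour 5 90 11111
pour 12 -60 11111
pour 12 -45 11100
pour 12 -30 00000
pour 12 -15 00000
pour 12 0 00000
pour 12 15 00011
pour 12 30 10101
pour 12 45 11111
pour 12 60 11111
pour 12 75 11111
pour 12 90 11111
pour 20 -60 11101
pour 20 -45 11100
pour 20 -30 11000
pour 20 -15 00000
pour 20 0 00001
pour 20 15 00001
pour 20 30 10111
pour 20 45 11111
pour 20 60 11111
pour 20 75 11111
pour 20 90 11111
pour 30 -60 11100
pour 30 -45 11100
pour 30 -30 11000
pour 30 -15 11001
pour 30 0 00011
pour 30 15 00111
pour 30 30 10111
pour 30 45 10111
pour 30 60 11111
pour 30 75 11111
pour 30 90 11111
44.1333
```

View pics/w6.png

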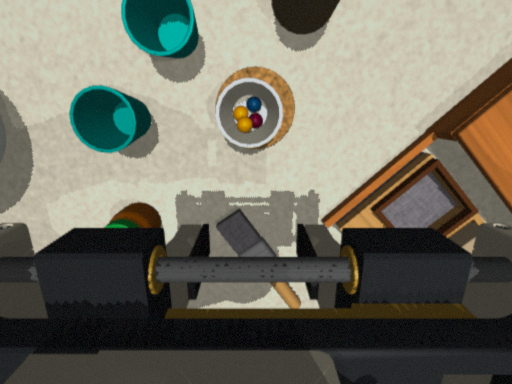

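The picture shows the white cup at (250,112) with at least four beads in it, standing a little off the coaster's centre. The turquoise cups at (160,22) and (108,118) are not meant. A forward tilt about the closing axis would bring the tool near vertical and allow a low pour. I check that IK, then grasp.

```bash
cat >> h.py <<'E'
PIN=28.; DE=np.deg2rad(18)
def tiltR(th,t): # upright grasp attitude, cup tilted by t towards heading th
    return Ro.from_rotvec(np.cross([0,0,1],vec(th))*t).as_matrix()@hor(th,DE)
def lip(th,t,up=25.): # low lip relative to the pinch point
    return up*(np.sin(t)*vec(th)+[0,0,np.cos(t)])+33*(np.cos(t)*vec(th)-np.array([0,0,np.sin(t)]))
def pose(th,t,pin): R=tiltR(th,t); return np.asarray(pin)+PIN*R[:,2],R
E
python3 - <<'E'
from h import *
for th in range(-60,121,15):
    s='';t_=np.deg2rad(th)
    for t in (0,30,60,80,95,110,120):
        a=np.deg2rad(t); pin=WELL+[0,0,160] if t<70 else WELL-20*vec(t_)+[0,0,56]-lip(t_,a)
        q=r.inverse_kinematics(*pose(t_,a,pin)); s+=' --- ' if q is None else ' '+str(np.round(q[[0,3,4,5]],1))
    print(th,s)
# go to pre-grasp
th=np.deg2rad(70); C=np.array([502,403,50.])
r.grip(88); r.move_l(r.get_tcp_pos()+[0,0,130],speed=250)
p,R=pose(th,0,C-60*vec(th)+[0,0,130]); r.move_to(p,R); r.hold(.2)
p,R=pose(th,0,C-45*vec(th)+[0,0,50]); r.move_l(p,speed=120)
print(r.get_qpos().round(2),r.get_force(),r.get_time())
im,d,p=snap('side');save('s7',cv2.resize(im[60:290,60:370],(800,594)))
E
```

```text
-60  [ 1.1  1.  -1.4 -1.4] [ 1.   0.8 -1.1 -1. ] [ 0.8  0.3 -1.  -0.4] [ 0.6 -0.2 -0.9  0. ] [ 0.4 -0.5 -1.1  0.3] [ 0.2 -0.7 -1.3  0.6] [ 0.1 -0.8 -1.5  0.6]
-45  [ 1.1  1.3 -1.3 -1.5] [ 1.   1.  -0.9 -1. ] [ 0.8  0.3 -0.9 -0.2] [ 0.6 -0.2 -0.9  0.3] [ 0.4 -0.4 -1.2  0.5] [ 0.3 -0.6 -1.4  0.7] [ 0.2 -0.7 -1.6  0.8]
-30  ---  ---  [ 0.8  0.3 -0.8  0.1] [ 0.6 -0.2 -1.   0.5] [ 0.5 -0.3 -1.3  0.7] [ 0.3 -0.5 -1.5  0.8] [ 0.3 -0.6 -1.7  0.9]
-15  ---  ---  [ 0.7  0.3 -0.8  0.4] [ 0.6 -0.1 -1.   0.8] [ 0.5 -0.3 -1.3  0.9] [ 0.4 -0.4 -1.6  1. ] [ 0.3 -0.5 -1.8  1. ]
0  ---  ---  [ 0.7  0.2 -0.7  0.7] [ 0.6 -0.1 -1.   1. ] [ 0.5 -0.2 -1.3  1.1] [ 0.5 -0.3 -1.6  1.2] [ 0.4 -0.3 -1.8  1.2]
15  ---  ---  [ 0.7  0.1 -0.7  1. ] [ 0.6 -0.1 -1.   1.2] [ 0.6 -0.1 -1.3  1.3] [ 0.5 -0.2 -1.6  1.3] [ 0.5 -0.2 -1.8  1.3]
30  [-0.4 -2.  -1.  -2. ] ---  [ 0.7  0.  -0.7  1.4] [ 0.6 -0.  -1.   1.5] [ 0.6 -0.  -1.3  1.5] [ 0.6 -0.1 -1.6  1.5] [ 0.6 -0.1 -1.8  1.5]
45  [-0.4 -1.7 -1.1 -2.2] [ 0.4 -0.8 -0.4  2.6] [ 0.6 -0.1 -0.8  1.8] [ 0.6  0.  -1.   1.7] [ 0.7  0.1 -1.3  1.7] [ 0.7  0.1 -1.5  1.7] [ 0.7  0
[... 172 characters left out ...]
75  [-0.3 -1.3 -1.4 -2.4] ---  [ 0.5 -0.2 -0.9  2.5] [ 0.6  0.1 -0.9  2.2] [ 0.7  0.2 -1.1  2. ] [ 0.8  0.3 -1.3  1.9] [ 0.8  0.3 -1.5  1.9]
90  [-0.2 -1.2 -1.5 -2.4] [ 0.1 -0.8 -1.2 -2.9] [ 0.5 -0.2 -1.   2.8] [ 0.6  0.1 -0.9  2.4] [ 0.8  0.3 -1.   2.2] [ 0.9  0.5 -1.2  2. ] [ 0.9  0.5 -1.3  1.9]
105  [-0.1 -1.1 -1.7 -2.5] [ 0.1 -0.7 -1.3 -2.7] [ 0.5 -0.2 -1.1  3. ] [ 0.6  0.2 -0.8  2.6] [ 0.8  0.5 -0.9  2.3] [ 0.9  0.6 -1.   2.1] [ 0.9  0.7 -1.2  1.9]
120  [-0.  -1.  -1.9 -2.5] [ 0.2 -0.7 -1.5 -2.6] [ 0.5 -0.2 -1.1 -3. ] [ 0.6  0.2 -0.8  2.9] [ 0.8  0.6 -0.8  2.4] [ 0.9  0.8 -0.9  2.1] [ 0.9  0.9 -1.   1.9]
[-0.01  0.54 -0.53 -1.72 -1.13 -2.09] [-0.03496024 -0.59781973  0.68516428] 49.6167
```

View pics/s7.png

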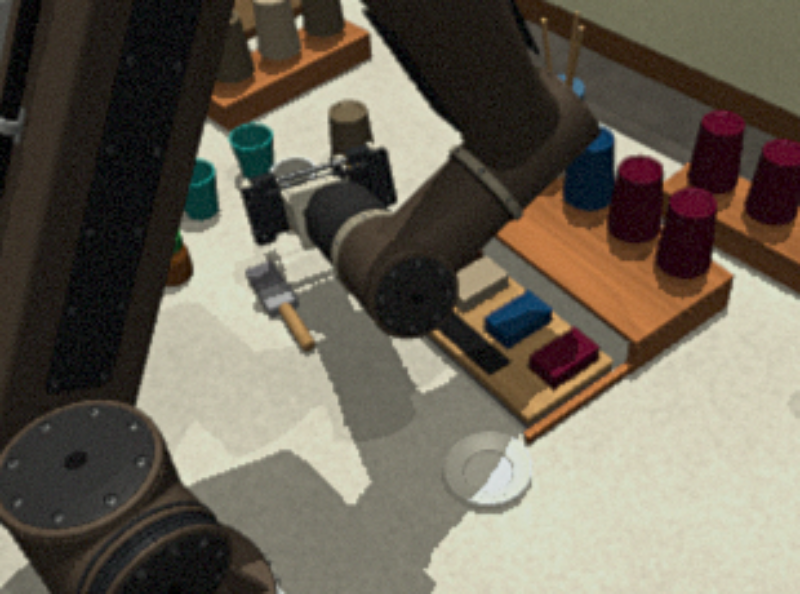

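The side picture shows the gripper clear of everything, lined up behind the white cup at about (293,165). The straight forward tilt would wrap joint 6, so I search tilt directions for a continuous joint path with a low lip.

```bash
cat >> h.py <<'E'
def gpose(th,ps,t,pin):
    R=Ro.from_rotvec(np.cross([0,0,1],vec(th+ps))*t).as_matrix()@hor(th,DE); return np.asarray(pin)+PIN*R[:,2],R
import itertools
BOX=np.array(list(itertools.product((-39,39),(-97,97),(-68,-170)))+list(itertools.product((-50,50),(-50,50),(-170,-280)))+list(itertools.product((60,95),(-30,30),(-150,-220))),float)
def lowest(R): return (BOX@R.T)[:,2].min()   # relative to TCP
E
python3 - <<'E'
from h import *
res=[];cur=r.get_qpos();T=np.deg2rad(np.arange(0,121,12));D=np.deg2rad
for th in range(20,131,10):
  for ps in range(-150,181,15):
    a,b=D(th),D(ps); zl=0
    for t in T[5:]:
        R=gpose(a,b,t,np.zeros(3))[1]; L=lip(a+b,t)[2]
        zl=max(zl,52,L+62-(PIN*R[:,2][2]+lowest(R)))
    if zl>95: continue
    prev=cur;ok=True;mx=0
    for t in T:
        L=lip(a+b,t); pin=WELL-20*vec(a+b)+[0,0,zl]-L
        if t<D(50): pin=WELL-20*vec(a+b)+[0,0,max(zl-L[2],130)]-[L[0],L[1],0]
        q=r.inverse_kinematics(*gpose(a,b,t,pin))
        if q is None: ok=False;break
        if t>0: mx=max(mx,abs(q-prev).max())
        prev=q
    if ok and mx<1.2: res.append((round(zl),th,ps,round(mx,2),prev.round(1)))
for e in sorted(res,key=lambda e:e[0])[:14]: print(*e)
E
```

```text
89 100 45 1.09 [-0.3  0.3 -1.  -2.5 -0.9  0.6]
89 110 45 0.74 [-0.3  0.3 -0.8 -2.2 -0.8  0.4]
89 120 45 0.62 [-0.3  0.3 -0.7 -1.9 -0.8  0.2]
89 130 45 0.52 [-0.3  0.3 -0.6 -1.7 -0.9  0.1]
```

The best roll pour would drop the beads from 89 mm. Taking the same grasp with the tool turned half round (joint 6 + π) keeps joint 6 in range for the low forward pour (lip at 56 mm), so I use that with an 25° pitch.

```bash
cat >> h.py <<'E'
DE=np.deg2rad(25)
def tiltR(th,t): return Ro.from_rotvec(np.cross([0,0,1],vec(th))*t).as_matrix()@hor(th,DE)@np.diag([-1,-1,1.])
TH=np.deg2rad(70); CUP=np.array([502.,403.,52.])
E
python3 - <<'E'
from h import *
r.move_l(r.get_tcp_pos()+[0,0,110],speed=200)
q=np.array(r.get_qpos()); q[5]+=np.pi; r.move_j(q)
prev=np.array(r.get_qpos())
for thd in (60,70,80,90):
  th=np.deg2rad(thd);s=''
  for t in range(0,116,15):
    a=np.deg2rad(t);L=lip(th,a,23); pin=WELL-20*vec(th)+[0,0,max(56,(130+L[2]) if t<70 else 0)]-L
    k=r.inverse_kinematics(*pose(th,a,pin)); s+=' ---' if k is None else ' '+str(np.round(k[[0,3,4,5]],1))
  print(thd,s)
r.move_to(*pose(TH,0,CUP-45*vec(TH)+[0,0,70])); r.hold(.2)
print(r.get_tcp_pos()-pose(TH,0,CUP-45*vec(TH)+[0,0,70])[0])
hit=r.move_l(pose(TH,0,CUP)[0],speed=60,stop_force=6)
print(hit,r.get_tcp_pos()-pose(TH,0,CUP)[0],r.get_force(),r.get_time())
im,d,p=snap('side');save('s8',cv2.resize(im[80:180,110:243],(665,500)))
E
```

```text
60  [-0.4 -1.4 -1.1  0.8] [-0.1 -1.1 -0.9  0.3] [ 0.2 -0.7 -0.7 -0.2] [ 0.4 -0.3 -0.7 -0.7] [ 0.6 -0.1 -0.9 -1. ] [ 0.6  0.1 -1.  -1.2] [ 0.7  0.2 -1.2 -1.3] [ 0.7  0.2 -1.5 -1.4]
70  [-0.3 -1.3 -1.3  0.7] [-0.1 -1.1 -1.   0.4] [ 0.1 -0.7 -0.9 -0. ] [ 0.4 -0.4 -0.8 -0.5] [ 0.5 -0.1 -0.9 -0.8] [ 0.6  0.1 -0.9 -1.1] [ 0.7  0.2 -1.2 -1.2] [ 0.8  0.3 -1.4 -1.3]
80  [-0.3 -1.2 -1.4  0.7] [-0.1 -1.  -1.2  0.5] [ 0.1 -0.7 -1.   0.1] [ 0.3 -0.4 -0.9 -0.3] [ 0.5 -0.1 -0.9 -0.6] [ 0.7  0.2 -0.9 -0.9] [ 0.8  0.3 -1.1 -1.1] [ 0.8  0.4 -1.3 -1.2]
90  [-0.2 -1.1 -1.5  0.7] [-0.1 -0.9 -1.3  0.5] [ 0.1 -0.7 -1.1  0.3] [ 0.3 -0.4 -1.  -0.1] [ 0.5 -0.1 -0.9 -0.4] [ 0.7  0.2 -0.9 -0.8] [ 0.8  0.4 -1.  -1. ] [ 0.9  0.5 -1.2 -1.2]
[ 0.60894301 -0.00962581  1.75830659]
False [ 0.13232786 -0.07055637  0.45253733] [-0.47681449 -0.35460165 -0.67689346] 55.1917
```

View pics/s8.png

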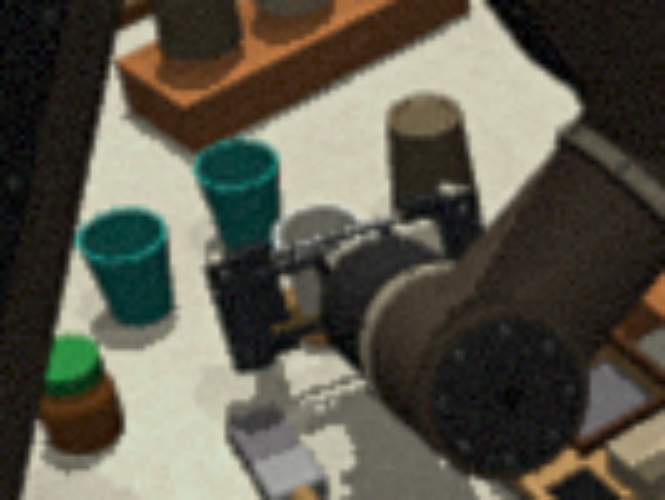

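The side picture shows the cup at (315,230), upright between the fingers, and no contact was felt. I grip and lift.

Run:
```python
from h import *
f0=r.get_force()
r.grip(50,30); r.hold(.2); print('w',r.get_grip_width(),r.get_gripper_force(),(r.get_force()-f0).round(2))
r.move_l(pose(TH,0,CUP+[0,0,20])[0],speed=40); r.hold(.3); print('w',r.get_grip_width(),(r.get_force()-f0).round(2),r.get_wrist_torque())
r.move_l(pose(TH,0,CUP+[0,0,110])[0],speed=120); r.hold(.2); print('w',r.get_grip_width(),(r.get_force()-f0).round(2),r.get_time())
im,d,p=snap('side');save('s9',cv2.resize(im[60:180,110:270],(667,500)))
```

```text
w 61.462643354216766 29.63101437620935 [ 0.05 -0.93  3.01]
w 61.50421451349556 [-0.23  0.54 -0.84] [-3.40613985  1.19253342 -0.0328355 ]
w 61.76341859609217 [ 0.5  -1.09 -1.08] 58.0583
```

View pics/s9.png

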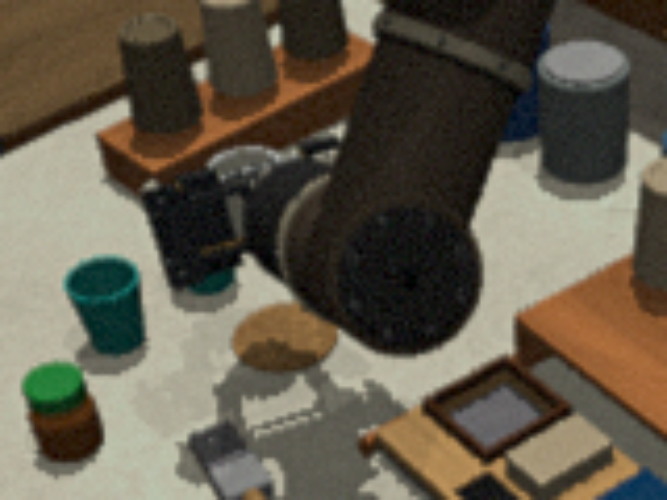

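The cup is held upright, with its rim at (240,165) and the coaster bare. I carry it over the well, upright, and pour.

Run:
```python
from h import *
D=np.deg2rad
def go(t,zl,speed,ups=23):
    a=D(t);L=lip(TH,a,ups);pin=WELL-20*vec(TH)+[0,0,zl]-L; p,R=pose(TH,a,pin); r.move_l(p,R,speed=speed)
a0=pose(TH,0,WELL-20*vec(TH)-lip(TH,0,23)*[1,1,0]+[0,0,150])[0]
r.move_l(a0,speed=120); print('over',r.get_time(),r.get_grip_width())
def zl(t): return 145+lip(TH,D(t),23)[2]
for t in range(12,73,12): go(t,zl(t),12)
print('tilt72',r.get_time(),r.get_grip_width(),r.get_tcp_pos().round(1))
go(74,57,60); r.hold(.2)
for t in range(78,117,4): go(t,57,9)
r.hold(.6); print(r.get_time(),r.get_grip_width())
im,d,p=snap('side');save('s10',cv2.resize(im[90:210,150:310],(667,500)))
```

```text
over 60.6417 61.28232416019959
tilt72 64.6333 61.31997949123878 [530.8 116.  116.2]
70.875 61.3231339620567
```

View pics/s10.png

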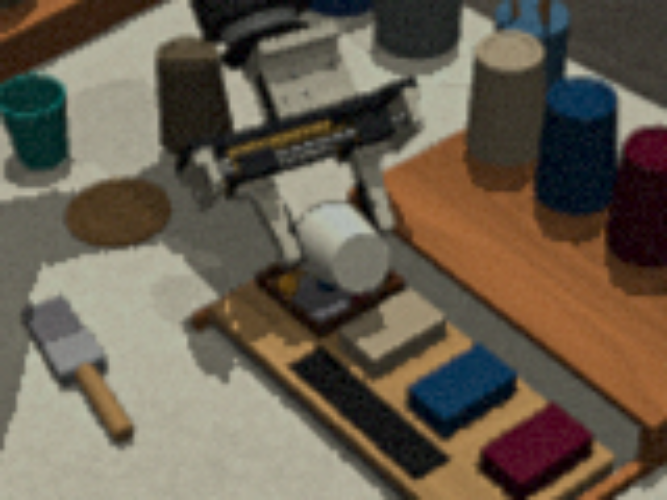

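The picture shows the cup tipped over the well at (345,245), with beads lying in the compartment at (300,283). I tilt a little further for stragglers, then return the cup to the coaster.

Run:
```python
from h import *
D=np.deg2rad
def go(t,zl,speed,ups=23):
    a=D(t);L=lip(TH,a,ups);pin=WELL-20*vec(TH)+[0,0,zl]-L; p,R=pose(TH,a,pin); r.move_l(p,R,speed=speed)
try: go(122,57,10)
except r.PlanningError as e: print(e)
r.hold(.5)
for t in (108,92,74): go(t,60,25)
def zl(t): return 145+lip(TH,D(t),23)[2]
go(72,zl(72),80)
for t in range(60,-1,-12): go(t,zl(t),14)
r.hold(.2)
N=np.array([507.,402.,52.])
p=pose(TH,0,N+[0,0,100])[0]; r.move_l(p,speed=130)
r.move_l(pose(TH,0,N+[0,0,12])[0],speed=80); r.hold(.2)
hit=r.move_l(pose(TH,0,N-[0,0,6])[0],speed=12,stop_force=4)
print('hit',hit,r.get_tcp_pos()-pose(TH,0,N)[0],r.get_force(),r.get_grip_width(),r.get_time())
```

```text
hit True [-0.01274967  0.16819375  0.28954125] [-0.84947171 -1.83388134  5.86243484] 61.3312146791541 82.825
```

Contact came at the pick height (+0.3 mm). I release, back away and check everything.

Run:
```python
from h import *
N=np.array([507.,402.,52.])
r.grip(86); r.hold(.2)
r.move_l(pose(TH,0,N-45*vec(TH)+[0,0,70])[0],speed=80)
r.move_l(r.get_tcp_pos()+[0,0,120],speed=150)
q=np.array(r.get_qpos()); 
# look down between cup and case
c=np.array([530,260,0]);a=np.deg2rad(30)
r.move_to(c-77*vec(a)+[0,0,230],rx(a)); r.hold(.2)
im,d,p=snap('wrist');w=cloud(d,p);X,Y,Z=w[...,0],w[...,1],w[...,2];save('w11',cv2.resize(im,(800,600)))
m=(np.hypot(X-507,Y-402)<50)&(Z>66)&(Z<84)
if m.sum()>50:
    m=max(comps(m,50),key=np.sum);cs,_=cv2.findContours(m.astype(np.uint8),cv2.RETR_EXTERNAL,cv2.CHAIN_APPROX_NONE)
    W=np.array([onplane(p,u,v,75)[:2] for u,v in max(cs,key=cv2.contourArea)[:,0]],np.float32);print('rim',cv2.fitEllipse(W),np.nanpercentile(Z[m],[25,75]))
rel=np.stack([(X-WELL[0])*EX[0]+(Y-WELL[1])*EX[1],(X-WELL[0])*EY[0]+(Y-WELL[1])*EY[1]],-1)
k=(abs(rel)<45).all(-1)&(Z>20)&(Z<36)
for e in comps(k,30): print('in well',e.sum(),np.nanmean(rel[e],0).round(),np.nanmax(Z[e]).round())
print(r.get_time())
```

```text
rim ((506.647216796875, 400.8646240234375), (63.94364929199219, 65.85858154296875), 8.6416015625) [71.80380024 75.02608791]
in well 145 [ 2. 44.] 36.0
in well 356 [ 16. -25.] 36.0
in well 276 [ 9. 20.] 34.0
in well 128 [-22.  29.] 34.0
in well 140 [ 14. -23.] 33.0
87.3417
```

View pics/w11.png

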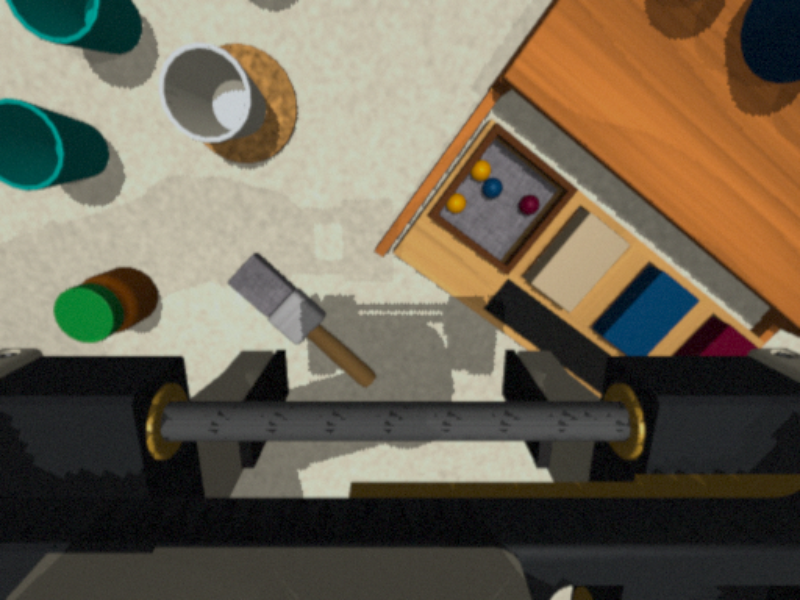

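The picture shows four beads in the well (two orange, one blue, one maroon, the same as were in the cup), no strays, and the cup empty and upright on the coaster at (207,93). One last check is that the case is truly at its stop, comparing the strip in the same top camera before and after.

Run:
```python
from h import *
r.move_l(r.get_tcp_pos()+[0,0,20]); 
r.move_to([300,400,300],rx(np.deg2rad(40)))
out=[]
p=r.camera_params('top')
z=np.load('pics/top0.npz')
for im,d in [(z['im'],z['d']),r.snapshot('top')]:
    w=cloud(d,p);X,Y,Z=w[...,0],w[...,1],w[...,2];H=hsv(im)
    k=(H[...,2]<60)&(X>430)&(X<640)&(Y>-80)&(Y<150)&(Z>10)&(Z<45)
    m=max(comps(k,60),key=np.sum);v,u=np.where(m);out.append(onplane(p,u.mean(),v.mean(),28));print(m.sum(),out[-1],rect(m,p,28))
print('travel',np.linalg.norm(out[1]-out[0]),r.get_time())
z=np.load('pics/w3.npz');p=r.camera_params('wrist');p['extrinsics']=z['E'];w=cloud(z['d'],p)
s=w@EX;yy=w@EY; pad=np.array([470.8,45.3,0])@EX
m=(w[...,2]>56)&(w[...,2]<62)&(abs(yy-np.array([470.8,45.3,0])@EY)<100); print('pad->roof edge',np.nanpercentile(s[m],[0.5,3])-pad)
```

```text
334 [579.31054378  35.69745133  28.        ] (array([579.85510254,  35.65114212]), 152.92654418945312, 29.222436904907227, 83.6596450805664)
334 [474.3014529   46.37470282  28.        ] (array([474.55709839,  46.78018188]), 152.11166381835938, 28.199867248535156, 83.88224792480469)
travel 105.5505228215027 88.65
pad->roof edge [134.9074713  135.46473795]
```

Pad to roof edge reads 135 mm, as it should fully out, but the travel reads 105.6 mm. A second gentle press and pull will settle it.

Run:
```python
from h import *
P=np.array([471.5,46,0]);R=rx(YAW)
r.grip(0); r.move_to(P+[0,0,130],R); r.move_l(P+[0,0,20],speed=120); r.hold(.2); f0=r.get_force()
print(r.move_l(P+[0,0,-2],speed=15,stop_force=10)); z=r.get_tcp_pos()[2]
for i in range(8):
    z-=.7; r.move_l([P[0],P[1],z],speed=20); r.hold(.1)
    if (r.get_force()-f0)[2]>18: break
print((r.get_force()-f0).round(1),r.get_tcp_pos().round(1))
for s in range(3,16,3):
    r.move_l(np.array([P[0],P[1],z])-EX*s,speed=15); r.hold(.15); print(s,r.get_tcp_pos().round(1),(r.get_force()-f0).round(1))
    if (r.get_force()-f0)@EX>9: break
r.move_l(r.get_tcp_pos()+[0,0,120],speed=100)
r.move_to([300,400,300],rx(np.deg2rad(40))); r.hold(.2)
im,d,p=snap('top');w=cloud(d,p);X,Y,Z=w[...,0],w[...,1],w[...,2];H=hsv(im)
k=(H[...,2]<60)&(X>430)&(X<640)&(Y>-80)&(Y<150)&(Z>10)&(Z<45)
m=max(comps(k,60),key=np.sum);v,u=np.where(m);print(onplane(p,u.mean(),v.mean(),28),r.get_time())
save('t12',cv2.resize(im[110:270,60:320],(780,480)))
```

```text
True
[-1.7 -5.2 22.6] [473.2  45.9   3.1]
3 [470.7  46.2   3.2] [-0.1 -7.3 19.5]
6 [469.2  47.4   3.2] [ 4.7 -5.8 13.2]
9 [466.9  48.4   3.2] [ 5.3 -2.6 11.7]
12 [464.2  49.1   3.2] [ 6.3 -0.6  9.8]
15 [461.3  49.6   3.2] [5.7 0.2 9.5]
[473.36933945  47.21521647  28.        ] 100.6917
```

View pics/t12.png

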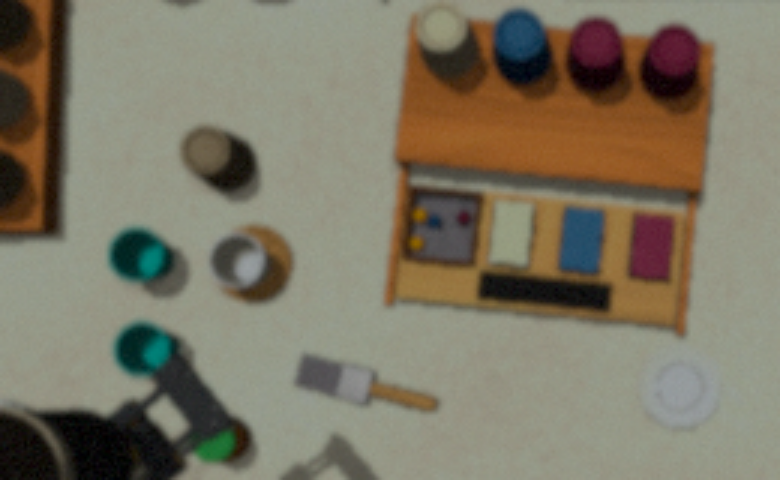

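The finger slid at about 6 N, more than the runner drag, and the case did not follow beyond 1 mm, so it is at its stop. The picture shows every piece in place, so I hand in.

```bash
python3 -c "
from h import *
print(r.sign_off())"
```

```text
the job is handed in; nothing more can be done
None
```

The job is handed in at about 101 s: the case is out at its stop, all three blocks are seated flat, the four beads I could see in the cup are in the compartment, and the empty cup is upright on its coaster.

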